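# Find the rocking corner of the jig plate and press its shim flat

### The job

One corner of the steel jig plate rocks: press down on the plate's corners with the fingertips until you find the one that gives, then press the shim tab beside that corner down flat on its ledge. Leave the other three shims standing as they are and the plate level, do not pull any shim up, and do not pick up, knock over or push about any of the loose things on or around the plate.

Things in the scene. Friction and masses are not known exactly. Their poses are not given: they have to be found in the camera images.
- jig: Jig bolted to the table: green-painted base and bare steel plate, 140 x 140 x 12 mm, level, its top 36 mm above the table. Origin: at table height under the plate's centre; x, y along the plate's edges, z up; any yaw. Beside each corner a steel shim tab slants up, each a quarter turn on from the last. Exactly one corner rocks (springs back when let go); the others are firm; looks do not tell which.
- corner_a (a point): Pressing spot on top of the plate's +x +y corner (jig axes), 57 mm from the plate's centre along x and along y, 13 mm in from both edges; moves with the plate; 36 mm high when level. If this is the rocking corner it gives here at about 2 N and is fully down, 4 mm lower, at about 5 N; else it does not give.
- corner_b (a point): Pressing spot on top of the plate's -x +y corner (jig axes), 57 mm from the plate's centre along x and along y, 13 mm in from both edges; moves with the plate; 36 mm high when level. If this is the rocking corner it gives here at about 2 N and is fully down, 4 mm lower, at about 5 N; else it does not give.
- corner_c (a point): Pressing spot on top of the plate's -x -y corner (jig axes), 57 mm from the plate's centre along x and along y, 13 mm in from both edges; moves with the plate; 36 mm high when level. If this is the rocking corner it gives here at about 2 N and is fully down, 4 mm lower, at about 5 N; else it does not give.
- corner_d (a point): Pressing spot on top of the plate's +x -y corner (jig axes), 57 mm from the plate's centre along x and along y, 13 mm in from both edges; moves with the plate; 36 mm high when level. If this is the rocking corner it gives here at about 2 N and is fully down, 4 mm lower, at about 5 N; else it does not give.
- shim_a_spot (a point): Pressing spot on the upper face of corner a's shim tab, on its centre line, 30 mm out from the hinge (tip at 42 mm). Tab 22 mm wide, 2.6 mm thick, pointing to the jig's +x (centred at +105, +42 mm in the jig frame when flat). Hinge: 5.5 mm outside the plate's edge, along it, 22 mm above the table. Flat, its upper face is 23.6 mm above the table. Site x: hinge to tip; z: out of the upper face.
- shim_b_spot (a point): Pressing spot on the upper face of corner b's shim tab, on its centre line, 30 mm out from the hinge (tip at 42 mm). Tab 22 mm wide, 2.6 mm thick, pointing to the jig's +y (at -42, +105 mm when flat). Hinge: 5.5 mm outside the plate's edge, along it, 22 mm above the table. Flat, its upper face is 23.6 mm above the table. Site x: hinge to tip; z: out of the upper face.
- shim_c_spot (a point): Pressing spot on the upper face of corner c's shim tab, on its centre line, 30 mm out from the hinge (tip at 42 mm). Tab 22 mm wide, 2.6 mm thick, pointing to the jig's -x (at -105, -42 mm when flat). Hinge: 5.5 mm outside the plate's edge, along it, 22 mm above the table. Flat, its upper face is 23.6 mm above the table. Site x: hinge to tip; z: out of the upper face.
- shim_d_spot (a point): Pressing spot on the upper face of corner d's shim tab, on its centre line, 30 mm out from the hinge (tip at 42 mm). Tab 22 mm wide, 2.6 mm thick, pointing to the jig's -y (at +42, -105 mm when flat). Hinge: 5.5 mm outside the plate's edge, along it, 22 mm above the table. Flat, its upper face is 23.6 mm above the table. Site x: hinge to tip; z: out of the upper face.
- shim_a (a joint): Corner a's shim tab, rad: 0 is standing up at a slant of 0.65 rad above level, grows as it is pressed down, 0.65 is flat on its ledge; starts at -0.1 to 0.1, stays where it is left. Pressing it down at its spot takes about 8 N. Only the rocking corner's shim can go flat, and it then packs that corner firm (a push over 10 N there can lift it again); a shim at a firm corner jams at 0.30.
- shim_b (a joint): Corner b's shim tab, rad: 0 is standing up at a slant of 0.65 rad above level, grows as it is pressed down, 0.65 is flat on its ledge; starts at -0.1 to 0.1, stays where it is left. Pressing it down at its spot takes about 8 N. Only the rocking corner's shim can go flat, and it then packs that corner firm (a push over 10 N there can lift it again); a shim at a firm corner jams at 0.30.
- shim_c (a joint): Corner c's shim tab, rad: 0 is standing up at a slant of 0.65 rad above level, grows as it is pressed down, 0.65 is flat on its ledge; starts at -0.1 to 0.1, stays where it is left. Pressing it down at its spot takes about 8 N. Only the rocking corner's shim can go flat, and it then packs that corner firm (a push over 10 N there can lift it again); a shim at a firm corner jams at 0.30.
- shim_d (a joint): Corner d's shim tab, rad: 0 is standing up at a slant of 0.65 rad above level, grows as it is pressed down, 0.65 is flat on its ledge; starts at -0.1 to 0.1, stays where it is left. Pressing it down at its spot takes about 8 N. Only the rocking corner's shim can go flat, and it then packs that corner firm (a push over 10 N there can lift it again); a shim at a firm corner jams at 0.30.
- platen: Loose dark steel compression platen, a waisted disc 52 mm across and 32 mm high, standing on the middle of the plate. Origin: centre of its underside. To be left alone.
- nut: Loose dark hexagon nut, 30 mm across flats, 16 mm high, lying close beside the plate. Origin: centre of its underside. To be left alone.
- bolt: Loose hexagon bolt standing on its head close beside the plate, 45 mm high, head 30 mm across flats, shank 20 mm. Origin: centre of its underside. To be left alone.
- bottle: Loose clear bottle, 64 mm across, 200 mm high. Origin: centre of its underside. To be left alone.
- tape: Loose yellow tape measure, 62 x 36 x 60 mm. Origin: centre of its underside. To be left alone.
- coupon: Loose flat aluminium dog-bone test piece, 190 x 30 x 8 mm. Origin: centre of its underside. To be left alone.
- case: Loose black spectacle case, 160 x 65 x 45 mm. Origin: centre of its underside. To be left alone.
- caliper: Loose caliper lying flat, 230 mm long, 12 mm high. Origin: under the middle of its beam. To be left alone.

How it is judged:
On the way, in this order (a step that is already met when the one before it is completed fails the run):
1. the rocking corner has been pressed down at least 2.5 mm, no shim having been flattened yet (height (world z) of any of corner_a, corner_b, corner_c, corner_d below 0.0335 m), for 0.1 s.
2. that corner's shim is flat, the other three still standing (((value of joint shim_a above 0.57 rad and value of joint each of shim_b, shim_c, shim_d below 0.2 rad) or (value of joint shim_b above 0.57 rad and value of joint each of shim_a, shim_c, shim_d below 0.2 rad) or (value of joint shim_c above 0.57 rad and value of joint each of shim_a, shim_b, shim_d below 0.2 rad) or (value of joint shim_d above 0.57 rad and value of joint each of shim_a, shim_b, shim_c below 0.2 rad))), for 0.2 s.
At the end, for the whole second after the job is handed in: The shim of the rocking corner lies flat (joint over 0.57 rad, flat being 0.65), the other three still stand (joint under 0.2 rad), all four plate corners are within 1.5 mm of level, and all is at rest (((value of joint shim_a above 0.57 rad and value of joint each of shim_b, shim_c, shim_d below 0.2 rad) or (value of joint shim_b above 0.57 rad and value of joint each of shim_a, shim_c, shim_d below 0.2 rad) or (value of joint shim_c above 0.57 rad and value of joint each of shim_a, shim_b, shim_d below 0.2 rad) or (value of joint shim_d above 0.57 rad and value of joint each of shim_a, shim_b, shim_c below 0.2 rad)) and height (world z) of each of corner_a, corner_b, corner_c, corner_d above 0.0345 m and velocity of joint shim_a between -0.05 and 0.05 rad/s and velocity of joint shim_b between -0.05 and 0.05 rad/s and velocity of joint shim_c between -0.05 and 0.05 rad/s and velocity of joint shim_d between -0.05 and 0.05 rad/s); the robot touches nothing.
It fails at once if a second shim is pressed down (two shims pressed past 0.2 rad) (value of joint each of shim_a, shim_b above 0.2 rad or value of joint each of shim_a, shim_c above 0.2 rad or value of joint each of shim_a, shim_d above 0.2 rad or value of joint each of shim_b, shim_c above 0.2 rad or value of joint each of shim_b, shim_d above 0.2 rad or value of joint each of shim_c, shim_d above 0.2 rad).
It fails at once if a shim is pulled up (beyond -0.25 rad) (value of joint any of shim_a, shim_b, shim_c, shim_d below -0.25 rad).
It fails at once if a loose thing is moved more than 20 mm (distance of any of platen, nut, bolt, bottle, tape, coupon, case, caliper from where it was at the start of the episode above 0.02 m).
It fails at once if a loose thing is lifted (more than 10 mm) or carried (height (world z) of any of nut, bolt, bottle, tape, coupon, case, caliper above 0.012 m or z of platen in the frame of jig above 0.046 m).
It fails at once if the platen, the bolt or the bottle is tipped over (angle between any of platen, bolt, bottle's own z axis and vertical above 0.4 rad).
It also fails if it takes over 54 s, if anything falls off the work surface, if the arm or the gripper's body presses on something with over 40 N, if the wrist force passes 120 N, or if a joint passes its speed limit or range.

### The arm

A 6-joint arm with a two-finger parallel gripper is mounted at the origin on the work surface. World frame = base frame: x ahead of the robot, y to its left, z up, the work surface at z = 0. Lengths are in m, angles in rad, forces in N, time in s.
With the tool pointing down it reaches from about 0.275 to 0.825 m from the base axis. Payload 4.9 kg.
Tool frame: the origin (TCP) lies at the very end of the fingers, on their centre line; the grasp point (between the pads) lies 19 mm behind it; z points along the fingers, y is the direction in which the jaws open and shut (so a half turn about z gives the same grasp; the last joint's range is limited). The gripper opens to 85 mm and grips with 20 to 120 N. Pads are 22 mm wide; open, the fingers measure 114 mm over their backs; the gripper's body (76 mm by 85 mm) begins 54 mm behind the grasp point. The pads swing forward as they close: fully open they stand 13 mm farther back than shut.
Start: joints at [1.208, 0.326, -0.193, 1.052, 0, 1.437], TCP at [0.125, 0.536, 0.231] pointing down, gripper open.
Joint ranges: [-2.65, 2.65], [-0.97, 1.79], [-1.3, 1.35], [-1.93, 2.1], [-1.47, 1.37], [-3.14, 3.14]. Speed limits (rad/s): [2.57, 2.57, 3.14, 3.14, 3.14, 3.14].

### API

Orientations are given as a 3x3 rotation matrix whose columns are the frame's x, y, z axes.
In Python, from station import state, get_image, camera_params, close_job gives the robot as it stands.
- The arm moves only by the shell command python3 -m jog 'ROWS'. ROWS is JSON, a list of rows, each a list of 3 entries, a list of its own where there are three numbers: the shift along the tool's x, y, z in m, then the turn about the tool's z in rad, then the closure, from -1 (fully open) to 1 (shut). In form: [[[tx, ty, tz], yaw, hand], ...]. A call has 1 to 5 rows; each row shifts and turns the commanded pose from where the row before left it, along the tool's axes as they then stand; what a row does not reach is not made up. A row lasts 1/12 s, in which the tool goes at most 41.7 mm and 7.16 degrees, less where a joint would pass 70% of its speed; a pose out of reach is approached as far as the arm can. A call with a gripper value outside its range is refused whole. The fingers move at their own pace and stop on an object; the grip force is fixed at half the most. Time passes only in rows, so rows that do not move let the fingers close. It gives the time, the measured TCP pose, the force and the opening at its end, in the units of the state.
- state(): the state, without advancing time (a new reading comes with each control period).
- get_image(name): name is "scene" or "top"; returns (picture, depth): 420x560x3 uint8, red, green, blue; 420x560 float32, m along the optical axis (not along the pixel's ray), 0 where there is no reading.
- camera_params(name): a dict with "fx", "fy", "cx", "cy" (pixels), "T" (4x4, takes a point from camera to world coordinates). Camera axes: x right, y down, z forward; pixel columns grow to the right and rows downward; lengths in m; the calibration is good to about 2 mm. A picture is of the moment at which its call begins. camera_params takes no time and is no camera call.
- close_job(): hands the job in, once; it reports no verdict.
The state is a dict: "time_s": time; "joint_positions": joint angles; "qvel": joint speeds; "joint_torque": joint torques, N m; "tcp_pos": TCP position; "tcp_rot": TCP orientation; "ft_force": force on the tool from outside, world axes, zero at the start; "torque": the same for the moment, N m; "opening": finger opening in m.
Only numpy, scipy, OpenCV 4.12 (cv2) and the standard library are available. Lean on these libraries where they do the work, as an engineer would, in place of code of your own. Each camera call takes 0.05 s, during which the arm holds its last target.

## Working session

There is one attempt and no reset: what is moved stays moved. The work goes in short steps, Python scripts to look and compute and a shell command to move; the robot and the scene stay as the last step left them, time stands still between calls to the robot, and variables do not carry over. Pictures are saved under pics/ and viewed, and the job is handed in when it is done.

```bash
mkdir -p pics; ls
python3 - <<'E'
from station import *
import cv2,numpy as np
for n in("scene","top"):
    im,d=get_image(n); cv2.imwrite(f"pics/{n}0.png",im[:,:,::-1]); np.savez(f"{n}0.npz",im=im,d=d)
    p=camera_params(n); print(n,p)
print(state())
E
```

```text
pics
scene {'fx': 533.0045122870989, 'fy': 533.0045122870989, 'cx': 273.2859343928116, 'cy': 210.6446325948876, 'T': array([[-0.66005614,  0.64396124, -0.38683306,  1.1321514 ],
       [ 0.7511582 ,  0.55937009, -0.35052311,  0.48261188],
       [-0.00934045, -0.52193776, -0.85293243,  1.17729971],
       [ 0.        ,  0.        ,  0.        ,  1.        ]])}
top {'fx': 410.1219024786523, 'fy': 410.1219024786523, 'cx': 282.5889299705846, 'cy': 210.35260263224816, 'T': array([[-0.02737071, -0.98492872,  0.17078132,  0.4498621 ],
       [-0.99938774,  0.03068675,  0.01680692,  0.00729075],
       [-0.02179434, -0.17021674, -0.9851656 ,  1.03958726],
       [ 0.        ,  0.        ,  0.        ,  1.        ]])}
{'time_s': 0.1, 'joint_positions': array([ 1.20778733e+00,  3.26858731e-01, -1.93495390e-01,  1.05202944e+00,
       -4.98645523e-07,  1.43660064e+00]), 'qvel': array([-0.00040692, -0.00112904,  0.0015849 , -0.00059824, -0.0005184 ,
       -0.00067803]), 'joint_torque': array([ 8.33909271e-04, -4.44241297e+01,  2.63038373e+01,  7.92821869e-03,
       -1.28086053e-04, -3.76100942e-06]), 'tcp_pos': array([0.1245457 , 0.53515982, 0.2305818 ]), 'tcp_rot': array([[-9.73936188e-01,  2.26821483e-01, -5.63142867e-04],
       [ 2.26822083e-01,  9.73935080e-01, -1.48397538e-03],
       [ 2.11867098e-04, -1.57303056e-03, -9.99998740e-01]]), 'ft_force': array([-0.30045515, -0.67293003,  0.36060908]), 'torque': array([-0.02034139,  0.01106712, -0.00251173]), 'opening': 0.08523622891398397}
```

View pics/scene0.png

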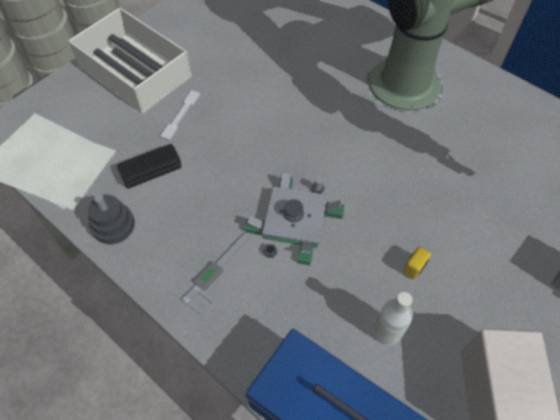

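View pics/top0.png

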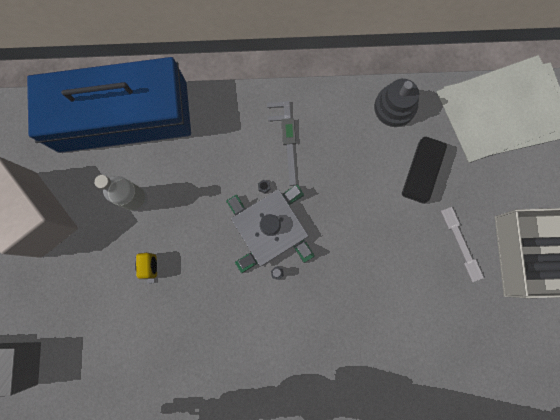

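The jig is at about (270,228) in the top view and (295,215) in the scene view. The nut (264,186) and bolt (278,271) stand beside it. Next I'll fit the plate pose from depth.

```bash
cat > h.py <<'E'
import numpy as np,cv2
from station import *
def cloud(d,p):
    v,u=np.mgrid[:d.shape[0],:d.shape[1]]
    P=np.stack([(u-p['cx'])/p['fx']*d,(v-p['cy'])/p['fy']*d,d],-1)
    W=P@p['T'][:3,:3].T+p['T'][:3,3]; W[d==0]=np.nan; return W
def proj(p,X):
    X=np.atleast_2d(X); C=(X-p['T'][:3,3])@p['T'][:3,:3]
    return np.c_[p['fx']*C[:,0]/C[:,2]+p['cx'],p['fy']*C[:,1]/C[:,2]+p['cy']]
E
python3 - <<'E'
from h import *
for n,(u0,u1,v0,v1) in {"top":(215,325,165,290),"scene":(230,355,165,270)}.items():
    z=np.load(n+"0.npz");p=camera_params(n);W=cloud(z['d'],p)
    c=z['im'][v0:v1,u0:u1,::-1]
    cv2.imwrite(f"pics/{n}_crop.png",cv2.resize(c,None,fx=4.7,fy=4.7,interpolation=cv2.INTER_CUBIC))
    Wc=W[v0:v1,u0:u1].reshape(-1,3)
    tab=Wc[np.abs(Wc[:,2])<.012]; print(n,"table z",np.median(tab[:,2]))
    m=(Wc[:,2]>.029)&(Wc[:,2]<.043); P=Wc[m]; print(m.sum(),np.median(P[:,2]))
    mk=((W[...,2]>.030)&(W[...,2]<.042)); k=np.zeros(mk.shape,np.uint8); k[v0:v1,u0:u1]=mk[v0:v1,u0:u1]
    k=cv2.morphologyEx(k,cv2.MORPH_OPEN,np.ones((7,7),np.uint8))
    P=W[k>0]; r=cv2.minAreaRect((P[:,:2]*1000).astype(np.float32)); print(r, cv2.boxPoints(r))
E
```

```text
top table z 0.0008158163476466029
3115 0.03666947768267148
((583.7868041992188, 59.440155029296875), (140.49607849121094, 140.19305419921875), 30.595077514648438) [[487.64142   84.02428 ]
 [558.9952   -36.651905]
 [679.9322    34.856033]
 [608.5784   155.53221 ]]
scene table z 0.0007229090980798158
2646 0.0364300208557512
((584.988037109375, 59.83503723144531), (143.9066162109375, 139.89427185058594), 30.37575340270996) [[487.54187   83.79584 ]
 [558.282    -36.894836]
 [682.4342    35.874237]
 [611.6941   156.56491 ]]
```

View pics/top_crop.png

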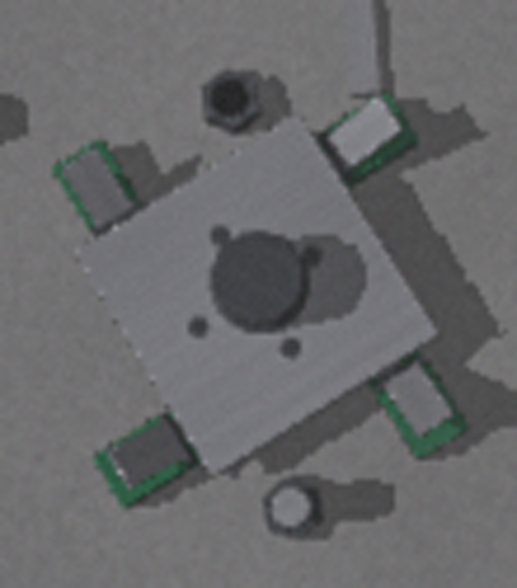

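View pics/scene_crop.png

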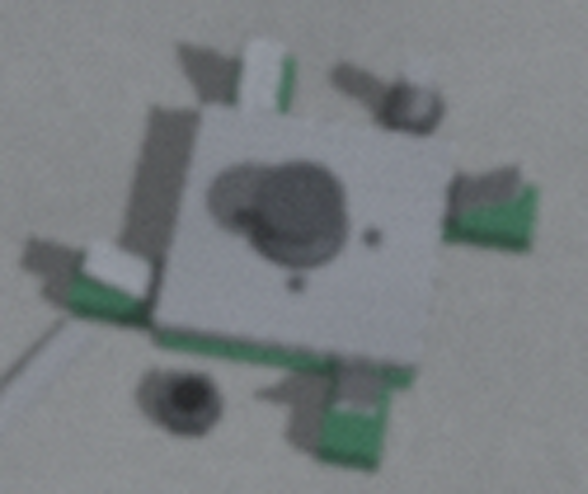

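```bash
cat >> h.py <<'E'
C=np.array([.5842,.0596]); YAW=np.deg2rad(30.5)
R=np.array([[np.cos(YAW),-np.sin(YAW)],[np.sin(YAW),np.cos(YAW)]])
def j2w(x,y,z): return np.r_[C+R@np.array([x,y])/1000,z/1000]
def rep():
    s=state(); j=R.T@(s['tcp_pos'][:2]-C)*1000
    t=s['tcp_rot'];print('t',round(s['time_s'],2),'jig xyz mm',j.round(1),round(s['tcp_pos'][2]*1000,2),'toolx yaw',np.rad2deg(np.arctan2(t[1,0],t[0,0])).round(2),'F',s['ft_force'].round(2),'open',round(s['opening'],4))
E
python3 - <<'E'
from h import *
rep()
sl=.65
for n,(u0,u1,v0,v1) in {"top":(215,325,165,290),"scene":(230,355,165,270)}.items():
    z=np.load(n+"0.npz");p=camera_params(n);W=cloud(z['d'],p)
    c=cv2.resize(np.ascontiguousarray(z['im'][v0:v1,u0:u1,::-1]),None,fx=4.7,fy=4.7,interpolation=cv2.INTER_CUBIC)
    def px(X): return ((proj(p,np.array(X))-[u0,v0]+.5)*4.7).astype(np.int32)
    cv2.polylines(c,[px([j2w(a*70,b*70,36) for a,b in((1,1),(-1,1),(-1,-1),(1,-1))])],True,(0,0,255))
    for k in range(4):
        r=np.array([[0,-1],[1,0]]); rk=np.linalg.matrix_power(r,k)
        q=[]
        for l,w in((0,31),(42,31),(42,53),(0,53)):
            xy=rk@np.array([75.5+l*np.cos(sl),w]); q.append(j2w(*xy,23+l*np.sin(sl)))
        cv2.polylines(c,[px(q)],True,(0,255,255))
        cv2.putText(c,"abcd"[k],tuple(int(i) for i in px([j2w(*(rk@np.array([57,57])),36)])[0]),0,.6,(255,0,0),2)
    cv2.imwrite(f"pics/{n}_ov.png",c)
z=np.load("top0.npz");W=cloud(z['d'],camera_params("top"))
for nm,(u,v) in dict(bottle=(102,182),bot2=(120,192),nut=(264,186),bolt=(277,272),tape=(146,265),platen=(270,225)).items(): print(nm,W[v,u].round(3), 'jig',(R.T@(W[v,u,:2]-C)*1000).round())
E
```

```text
t 0.1 jig xyz mm [-154.7  643. ] 230.58 toolx yaw 166.89 F [-0.3  -0.67  0.36] open 0.0852
bottle [0.668 0.403 0.201] jig [247. 253.]
bot2 [0.659 0.389 0.142] jig [232. 246.]
nut [0.691 0.07  0.019] jig [ 98. -45.]
bolt [0.473 0.042 0.048] jig [-105.   41.]
tape [0.497 0.353 0.061] jig [ 74. 297.]
platen [0.583 0.055 0.07 ] jig [-3. -4.]
```

View pics/top_ov.png

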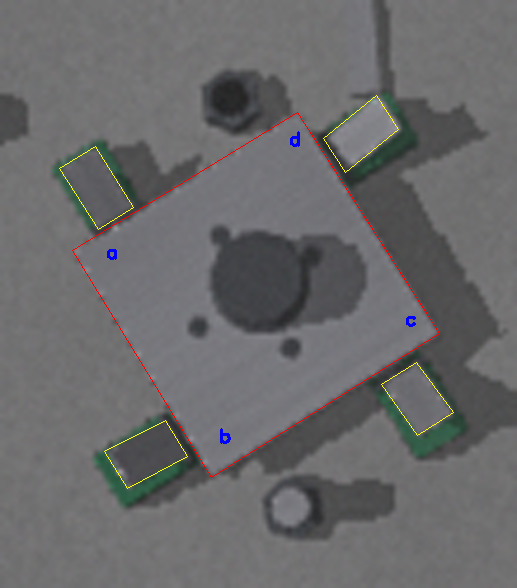

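View pics/scene_ov.png

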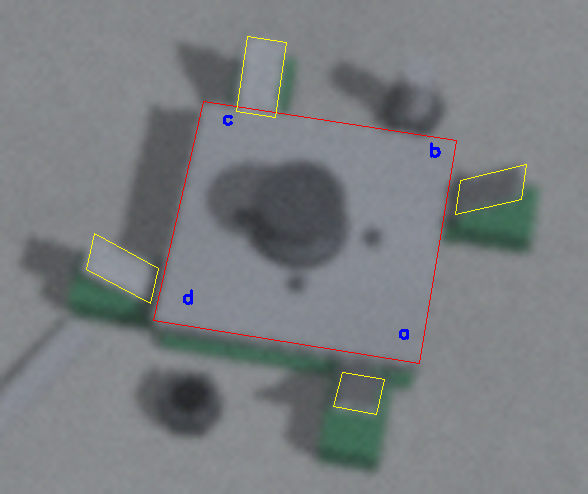

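The overlay fits in both views. Now I'll turn the tool to line up with the jig (tool x = jig y, tool y = jig x) and close the fingers.

```bash
python3 -m jog '[[[0,0,0],0.116,1],[[0,0,0],0.116,1],[[0,0,0],0.116,1],[[0,0,0],0.116,1],[[0,0,0],0.116,1]]'; python3 -m jog '[[[0,0,0],0.116,1],[[0,0,0],0.116,1],[[0,0,0],0,1],[[0,0,0],0,1]]'; python3 -c "from h import *;rep()"
```

```text
time_s: 0.52
tcp_pos: [0.1246, 0.5353, 0.2308]
tcp_rot: [[-0.686, 0.727, -0.0], [0.727, 0.686, -0.001], [-0.0, -0.001, -1.0]]
ft_force: [0.7, 0.5, -0.1]
opening: 0.0255
time_s: 0.85
tcp_pos: [0.1246, 0.5354, 0.2309]
tcp_rot: [[-0.508, 0.861, -0.0], [0.861, 0.508, -0.001], [-0.0, -0.001, -1.0]]
ft_force: [-0.1, 0.2, -1.2]
opening: -0.0001
t 0.85 jig xyz mm [-154.5  643.2] 230.93 toolx yaw 120.54 F [-0.11  0.15 -1.23] open -0.0001
```

```bash
R='x'; python3 -m jog '[[[-0.0345,0.0124,0],0,1],[[-0.0345,0.0124,0],0,1],[[-0.0345,0.0124,0],0,1],[[-0.0345,0.0124,0],0,1],[[-0.0345,0.0124,0],0,1]]'; python3 -m jog '[[[-0.0345,0.0124,0],0,1],[[-0.0345,0.0124,0],0,1],[[-0.0345,0.0124,0],0,1],[[-0.0345,0.0124,0],0,1],[[-0.0345,0.0124,0],0,1]]'; python3 -m jog '[[[-0.0345,0.0124,0],0,1],[[-0.0345,0.0124,0],0,1],[[-0.0345,0.0124,0],0,1],[[-0.0345,0.0124,0],0,1],[[-0.0345,0.0124,0],0,1]]';  python3 -m jog '[[[-0.0345,0.0124,0],0,1],[[-0.0345,0.0124,0],0,1],[[0,0,0],0,1],[[0,0,0],0,1]]'; python3 -c "from h import *;rep()"
```

```text
time_s: 1.27
tcp_pos: [0.2663, 0.417, 0.2312]
tcp_rot: [[-0.509, 0.861, 0.0], [0.861, 0.509, -0.0], [-0.0, 0.0, -1.0]]
ft_force: [-0.1, 0.4, 0.6]
opening: -0.0001
time_s: 1.68
tcp_pos: [0.4072, 0.2993, 0.2313]
tcp_rot: [[-0.508, 0.861, 0.0], [0.861, 0.508, 0.0], [0.0, 0.0, -1.0]]
ft_force: [0.5, 0.9, 1.2]
opening: -0.0
time_s: 2.1
tcp_pos: [0.548, 0.1817, 0.2312]
tcp_rot: [[-0.508, 0.861, -0.0], [0.861, 0.508, 0.0], [0.0, -0.0, -1.0]]
ft_force: [0.3, 0.8, 0.5]
opening: -0.0003
time_s: 2.43
tcp_pos: [0.604, 0.1346, 0.2304]
tcp_rot: [[-0.505, 0.863, -0.001], [0.863, 0.505, 0.0], [0.001, -0.001, -1.0]]
ft_force: [-0.4, 1.3, 0.0]
opening: -0.0003
t 2.43 jig xyz mm [55.1 54.6] 230.36 toolx yaw 120.31 F [-0.41  1.32  0.  ] open -0.0003
```

```bash
python3 -m jog '[[[0.002,0,0.036],0,1],[[0,0,0.036],0,1],[[0,0,0.036],0,1],[[0,0,0.036],0,1],[[0,0,0.036],0,1]]'; python3 -m jog '[[[0,0,0],0,1],[[0,0,0],0,1],[[0,0,0.005],0,1],[[0,0,0],0,1]]'; python3 -c "from h import *;rep()"
```

```text
time_s: 2.85
tcp_pos: [0.6007, 0.1393, 0.0502]
tcp_rot: [[-0.509, 0.861, -0.0], [0.861, 0.509, 0.0], [0.0, 0.0, -1.0]]
ft_force: [0.1, 0.2, -0.5]
opening: 0.0
time_s: 3.18
tcp_pos: [0.6036, 0.1386, 0.0485]
tcp_rot: [[-0.506, 0.862, 0.004], [0.862, 0.506, 0.0], [-0.001, 0.003, -1.0]]
ft_force: [-0.2, -0.8, 0.4]
opening: 0.0002
t 3.18 jig xyz mm [56.8 58.2] 48.46 toolx yaw 120.43 F [-0.24 -0.81  0.44] open 0.0002
```

Run:
```python
from h import *
im,d=get_image("scene"); c=im[130:290,200:400,::-1]
cv2.imwrite("pics/s1.png",cv2.resize(c,None,fx=3.7,fy=3.7,interpolation=cv2.INTER_CUBIC))
```

```text
(no output)
```

View pics/s1.png

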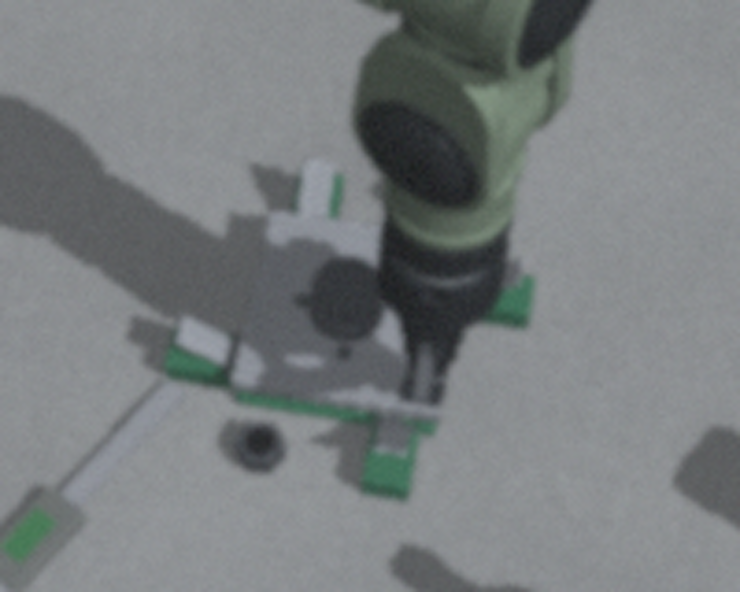

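The fingertips are above corner a, at about (430,400) in the crop, and clear of its shim at (395,435). I'll lower them slowly.

```bash
python3 -m jog '[[[-0.001,-0.001,0.004],0,1],[[0,0,0.002],0,1],[[0,0,0],0,1]]';  python3 -m jog '[[[0,0,0.0015],0,1],[[0,0,0],0,1],[[0,0,0],0,1]]'; python3 -c "from h import *;rep()"
```

```text
time_s: 3.48
tcp_pos: [0.6019, 0.1365, 0.0406]
tcp_rot: [[-0.505, 0.863, 0.0], [0.863, 0.505, 0.0], [-0.0, 0.0, -1.0]]
ft_force: [-0.2, -0.8, -0.2]
opening: 0.0001
time_s: 3.73
tcp_pos: [0.6017, 0.1365, 0.0387]
tcp_rot: [[-0.505, 0.863, -0.0], [0.863, 0.505, 0.0], [0.0, -0.0, -1.0]]
ft_force: [-0.2, -0.3, -0.1]
opening: 0.0001
t 3.73 jig xyz mm [54.1 57.4] 38.75 toolx yaw 120.36 F [-0.2  -0.32 -0.15] open 0.0001
```

```bash
python3 -m jog '[[[0,0.001,0.0015],0,1],[[0,0,0],0,1],[[0,0,0],0,1]]';  python3 -m jog '[[[0,0,0.0015],0,1],[[0,0,0],0,1],[[0,0,0],0,1]]';  python3 -m jog '[[[0,0,0.001],0,1],[[0,0,0],0,1],[[0,0,0],0,1]]'; python3 -c "from h import *;rep()"
```

```text
time_s: 3.98
tcp_pos: [0.6026, 0.1371, 0.0371]
tcp_rot: [[-0.506, 0.863, -0.0], [0.863, 0.506, -0.0], [0.0, -0.0, -1.0]]
ft_force: [-0.2, 0.1, 1.3]
opening: 0.0001
time_s: 4.23
tcp_pos: [0.6028, 0.1371, 0.036]
tcp_rot: [[-0.506, 0.863, 0.0], [0.863, 0.506, 0.0], [-0.0, 0.0, -1.0]]
ft_force: [0.0, 0.7, 0.6]
opening: 0.0
time_s: 4.48
tcp_pos: [0.6028, 0.1372, 0.0357]
tcp_rot: [[-0.506, 0.863, 0.001], [0.863, 0.506, 0.0], [-0.0, 0.001, -1.0]]
ft_force: [-1.3, 0.2, 7.1]
opening: -0.0
t 4.48 jig xyz mm [55.4 57.4] 35.7 toolx yaw 120.37 F [-1.29  0.18  7.05] open -0.0
```

```bash
python3 -m jog '[[[0,0,0.001],0,1],[[0,0,0],0,1],[[0,0,0],0,1]]'; python3 -c "from h import *;rep()"
```

```text
time_s: 4.73
tcp_pos: [0.6029, 0.1372, 0.0355]
tcp_rot: [[-0.506, 0.863, 0.001], [0.863, 0.506, 0.0], [-0.0, 0.001, -1.0]]
ft_force: [-4.2, -0.1, 12.8]
opening: 0.0002
t 4.73 jig xyz mm [55.5 57.4] 35.48 toolx yaw 120.38 F [-4.24 -0.06 12.85] open 0.0002
```

Corner a is firm: 12.8 N at 35.5 mm. Corner b is next.

```bash
python3 -m jog '[[[0,0,-0.016],0,1],[[0,-0.037,0],0,1],[[0,-0.037,0],0,1],[[0,-0.037,0],0,1],[[0,0,0],0,1]]';  python3 -m jog '[[[0,0,0],0,1],[[0,0,0],0,1],[[0,0,0],0,1]]'; python3 -c "from h import *;rep()"
```

```text
time_s: 5.15
tcp_pos: [0.4966, 0.0789, 0.0478]
tcp_rot: [[-0.504, 0.864, -0.012], [0.864, 0.504, -0.001], [0.005, -0.011, -1.0]]
ft_force: [-1.6, 0.4, -0.5]
opening: 0.0001
time_s: 5.4
tcp_pos: [0.5087, 0.0812, 0.0503]
tcp_rot: [[-0.506, 0.863, 0.002], [0.863, 0.506, 0.0], [-0.001, 0.002, -1.0]]
ft_force: [0.5, -0.3, 0.4]
opening: -0.0002
t 5.4 jig xyz mm [-54.1  56.9] 50.25 toolx yaw 120.38 F [ 0.55 -0.26  0.38] open -0.0002
```

```bash
python3 -m jog '[[[-0.001,-0.001,0.007],0,1],[[0,0,0.0045],0,1],[[0,0,0],0,1],[[0,0,0],0,1]]';  python3 -m jog '[[[0,0,0.0015],0,1],[[0,0,0],0,1],[[0,0,0],0,1]]'; python3 -m jog '[[[0,0,0.0015],0,1],[[0,0,0],0,1],[[0,0,0],0,1]]'; python3 -m jog '[[[0,0,0.001],0,1],[[0,0,0],0,1],[[0,0,0],0,1]]'; python3 -c "from h import *;rep()"
```

```text
time_s: 5.73
tcp_pos: [0.5062, 0.0798, 0.0375]
tcp_rot: [[-0.506, 0.863, -0.001], [0.863, 0.506, -0.0], [0.001, -0.001, -1.0]]
ft_force: [0.6, 0.0, 0.3]
opening: 0.0002
time_s: 5.98
tcp_pos: [0.5065, 0.0797, 0.0368]
tcp_rot: [[-0.506, 0.863, -0.0], [0.863, 0.506, 0.0], [0.0, -0.0, -1.0]]
ft_force: [0.2, 0.1, -0.0]
opening: 0.0005
time_s: 6.23
tcp_pos: [0.5068, 0.0796, 0.036]
tcp_rot: [[-0.506, 0.863, 0.001], [0.863, 0.506, 0.0], [-0.0, 0.001, -1.0]]
ft_force: [-2.4, 0.3, 6.9]
opening: 0.0003
time_s: 6.48
tcp_pos: [0.5068, 0.0797, 0.036]
tcp_rot: [[-0.506, 0.863, 0.001], [0.863, 0.506, -0.0], [-0.001, 0.001, -1.0]]
ft_force: [-4.1, -0.3, 16.4]
opening: 0.0
t 6.48 jig xyz mm [-56.5  56.6] 35.97 toolx yaw 120.38 F [-4.05 -0.32 16.41] open 0.0
```

Corner b is firm as well: 16 N at 36.0 mm. Now corner c.

```bash
python3 -m jog '[[[0,0,-0.016],0,1],[[-0.038,0,0],0,1],[[-0.038,0,0],0,1],[[-0.037,0,0],0,1],[[0,0,0],0,1]]';  python3 -m jog '[[[0,0,0],0,1],[[0,0,0],0,1],[[0,0,0],0,1]]'; python3 -c "from h import *;rep()"
```

```text
time_s: 6.9
tcp_pos: [0.5687, -0.0235, 0.0514]
tcp_rot: [[-0.501, 0.866, 0.007], [0.866, 0.501, -0.004], [-0.006, 0.004, -1.0]]
ft_force: [0.6, 1.0, 0.3]
opening: -0.0001
time_s: 7.15
tcp_pos: [0.5625, -0.017, 0.05]
tcp_rot: [[-0.506, 0.862, -0.001], [0.862, 0.506, 0.0], [0.001, -0.001, -1.0]]
ft_force: [-0.8, 0.4, 0.2]
opening: -0.0001
t 7.15 jig xyz mm [-57.6 -55. ] 49.98 toolx yaw 120.42 F [-0.77  0.36  0.23] open -0.0001
```

```bash
python3 -m jog '[[[-0.001,0.001,0.007],0,1],[[0,0,0.0045],0,1],[[0,0,0],0,1],[[0,0,0],0,1]]';  python3 -m jog '[[[0,0,0.0015],0,1],[[0,0,0],0,1],[[0,0,0],0,1]]'; python3 -m jog '[[[0,0,0.0015],0,1],[[0,0,0],0,1],[[0,0,0],0,1]]'; python3 -m jog '[[[0,0,0.001],0,1],[[0,0,0],0,1],[[0,0,0],0,1]]'; python3 -c "from h import *;rep()"
```

```text
time_s: 7.48
tcp_pos: [0.5642, -0.0176, 0.0381]
tcp_rot: [[-0.506, 0.862, -0.002], [0.862, 0.506, 0.0], [0.001, -0.001, -1.0]]
ft_force: [0.2, -0.7, -0.8]
opening: -0.0002
time_s: 7.73
tcp_pos: [0.565, -0.0182, 0.0373]
tcp_rot: [[-0.506, 0.863, 0.0], [0.863, 0.506, -0.0], [-0.0, 0.0, -1.0]]
ft_force: [-0.1, -0.6, 0.0]
opening: 0.0003
time_s: 7.98
tcp_pos: [0.5653, -0.0183, 0.0361]
tcp_rot: [[-0.505, 0.863, 0.001], [0.863, 0.505, -0.0], [-0.0, 0.001, -1.0]]
ft_force: [-0.9, 0.1, 1.5]
opening: -0.0002
time_s: 8.23
tcp_pos: [0.5653, -0.0184, 0.035]
tcp_rot: [[-0.505, 0.863, 0.001], [0.863, 0.505, -0.0], [-0.001, 0.0, -1.0]]
ft_force: [-0.3, 0.1, 3.2]
opening: -0.0003
t 8.23 jig xyz mm [-55.9 -57.6] 35.03 toolx yaw 120.36 F [-0.26  0.06  3.22] open -0.0003
```

Corner c gives: 3.2 N at 35.0 mm. I'll press it on down.

```bash
python3 -m jog '[[[0,0,0.0012],0,1],[[0,0,0],0,1],[[0,0,0],0,1]]'; python3 -m jog '[[[0,0,0.0012],0,1],[[0,0,0],0,1],[[0,0,0],0,1]]'; python3 -m jog '[[[0,0,0.001],0,1],[[0,0,0],0,1],[[0,0,0],0,1],[[0,0,0],0,1]]'; python3 -c "from h import *;rep()"
```

```text
time_s: 8.48
tcp_pos: [0.5652, -0.0186, 0.0338]
tcp_rot: [[-0.505, 0.863, 0.001], [0.863, 0.505, -0.001], [-0.001, 0.0, -1.0]]
ft_force: [0.5, -1.4, 4.5]
opening: 0.0002
time_s: 8.73
tcp_pos: [0.5652, -0.0187, 0.0326]
tcp_rot: [[-0.505, 0.863, 0.0], [0.863, 0.505, -0.001], [-0.001, -0.0, -1.0]]
ft_force: [-1.1, -1.9, 6.0]
opening: -0.0001
time_s: 9.07
tcp_pos: [0.5653, -0.0187, 0.0321]
tcp_rot: [[-0.505, 0.863, 0.001], [0.863, 0.505, -0.001], [-0.001, 0.0, -1.0]]
ft_force: [-2.1, -1.6, 8.7]
opening: 0.0003
t 9.07 jig xyz mm [-56.1 -57.9] 32.07 toolx yaw 120.35 F [-2.11 -1.62  8.68] open 0.0003
```

Corner c went fully down (32.1 mm at 8.7 N), so it is the rocking one. Next I'll raise the tool and go over shim c.

```bash
python3 -m jog '[[[0,0,-0.022],0,1],[[0,0,-0.024],0,1],[[0.008,-0.024,0],0,1],[[0.008,-0.024,0],0,1],[[0,0,0],0,1]]';  python3 -m jog '[[[0,0,0],0,1],[[0,0,0],0,1],[[0,0,0],0,1]]'; python3 -c "
from h import *;rep()
im,d=get_image('scene'); c=im[130:290,200:400,::-1]
cv2.imwrite('pics/s2.png',cv2.resize(c,None,fx=3.7,fy=3.7,interpolation=cv2.INTER_CUBIC))"
```

```text
time_s: 9.48
tcp_pos: [0.5095, -0.028, 0.0763]
tcp_rot: [[-0.505, 0.863, -0.007], [0.863, 0.505, 0.002], [0.005, -0.005, -1.0]]
ft_force: [-1.6, -0.1, 0.2]
opening: -0.0
time_s: 9.73
tcp_pos: [0.5165, -0.0286, 0.0773]
tcp_rot: [[-0.506, 0.863, 0.001], [0.863, 0.506, 0.0], [-0.0, 0.001, -1.0]]
ft_force: [-0.2, 0.5, 1.1]
opening: -0.0001
t 9.73 jig xyz mm [-103.1  -41.6] 77.27 toolx yaw 120.38 F [-0.21  0.53  1.12] open -0.0001
```

View pics/s2.png

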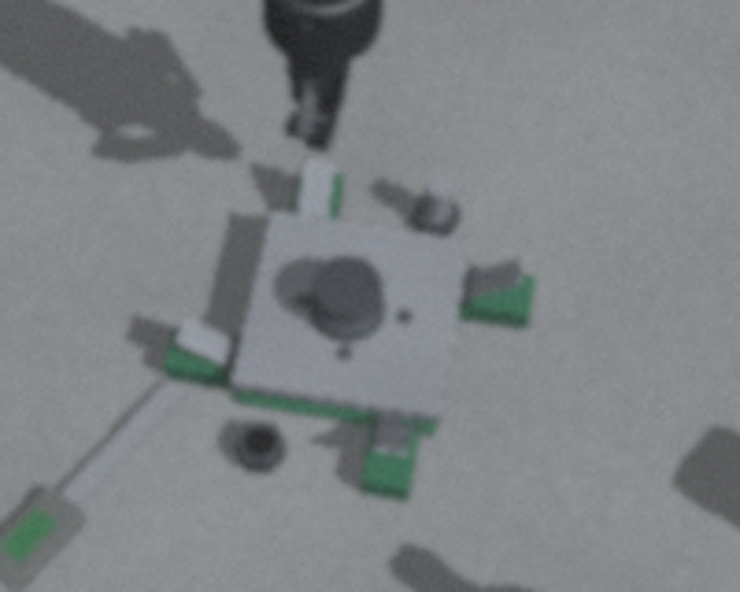

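The fingertips at (318,140) hang above shim c at (320,185), and the other shims and loose parts look unmoved. I'll go down onto the tab.

```bash
python3 -m jog '[[[0,0,0.012],0,1],[[0,0,0.012],0,1],[[0,0,0],0,1],[[0,0,0.003],0,1],[[0,0,0],0,1]]';  python3 -m jog '[[[0,0,0.004],0,1],[[0,0,0],0,1],[[0,0,0.003],0,1],[[0,0,0],0,1]]';  python3 -m jog '[[[0,0,0.003],0,1],[[0,0,0],0,1],[[0,0,0.003],0,1],[[0,0,0],0,1]]'; python3 -c "from h import *;rep()"
```

```text
time_s: 10.2
tcp_pos: [0.5157, -0.0286, 0.0501]
tcp_rot: [[-0.506, 0.863, -0.0], [0.863, 0.506, 0.0], [0.0, -0.0, -1.0]]
ft_force: [-0.3, 0.3, 0.4]
opening: -0.0003
time_s: 10.53
tcp_pos: [0.5144, -0.0299, 0.0439]
tcp_rot: [[-0.505, 0.863, -0.002], [0.863, 0.505, -0.003], [-0.002, -0.003, -1.0]]
ft_force: [-2.8, -2.0, 6.0]
opening: 0.0001
time_s: 10.87
tcp_pos: [0.5166, -0.0292, 0.0382]
tcp_rot: [[-0.505, 0.863, 0.002], [0.863, 0.505, -0.001], [-0.002, 0.002, -1.0]]
ft_force: [-0.3, -0.4, 4.4]
opening: 0.0003
t 10.87 jig xyz mm [-103.3  -42.2] 38.18 toolx yaw 120.36 F [-0.27 -0.44  4.42] open 0.0003
```

```bash
python3 -m jog '[[[0,0,0.003],0,1],[[0,0,0],0,1],[[0,0,0.003],0,1],[[0,0,0],0,1]]';  python3 -m jog '[[[0,0,0.003],0,1],[[0,0,0],0,1],[[0,0,0.002],0,1],[[0,0,0],0,1]]'; python3 -m jog '[[[0,0,0.002],0,1],[[0,0,0],0,1],[[0,0,0],0,1]]'; python3 -c "from h import *;rep()"
```

```text
time_s: 11.2
tcp_pos: [0.5166, -0.0294, 0.0322]
tcp_rot: [[-0.505, 0.863, 0.002], [0.863, 0.505, -0.002], [-0.002, 0.001, -1.0]]
ft_force: [-0.2, -1.0, 5.3]
opening: 0.0001
time_s: 11.53
tcp_pos: [0.516, -0.0298, 0.0271]
tcp_rot: [[-0.505, 0.863, 0.001], [0.863, 0.505, -0.002], [-0.003, -0.0, -1.0]]
ft_force: [-2.0, -2.8, 3.6]
opening: 0.0002
time_s: 11.78
tcp_pos: [0.5159, -0.0297, 0.025]
tcp_rot: [[-0.505, 0.863, 0.001], [0.863, 0.505, -0.002], [-0.002, -0.0, -1.0]]
ft_force: [-1.4, -3.1, 5.1]
opening: 0.0002
t 11.78 jig xyz mm [-104.1  -42.3] 25.04 toolx yaw 120.34 F [-1.41 -3.13  5.09] open 0.0002
```

```bash
python3 -m jog '[[[0,0,0.0015],0,1],[[0,0,0],0,1],[[0,0,0],0,1]]';  python3 -m jog '[[[0,0,0.001],0,1],[[0,0,0],0,1],[[0,0,0],0,1]]'; python3 -m jog '[[[0,0,0.001],0,1],[[0,0,0],0,1],[[0,0,0],0,1]]'; python3 -c "from h import *;rep()"
```

```text
time_s: 12.03
tcp_pos: [0.5159, -0.0297, 0.0236]
tcp_rot: [[-0.505, 0.863, 0.001], [0.863, 0.505, -0.002], [-0.002, -0.0, -1.0]]
ft_force: [-1.4, -3.3, 5.5]
opening: 0.0003
time_s: 12.28
tcp_pos: [0.516, -0.0297, 0.0233]
tcp_rot: [[-0.505, 0.863, 0.001], [0.863, 0.505, -0.002], [-0.003, -0.0, -1.0]]
ft_force: [-4.4, -3.0, 14.3]
opening: -0.0002
time_s: 12.53
tcp_pos: [0.516, -0.0297, 0.0231]
tcp_rot: [[-0.505, 0.863, 0.001], [0.863, 0.505, -0.003], [-0.003, -0.0, -1.0]]
ft_force: [-6.6, -2.3, 21.6]
opening: -0.0001
t 12.53 jig xyz mm [-104.1  -42.4] 23.07 toolx yaw 120.34 F [-6.56 -2.26 21.55] open -0.0001
```

The shim bottomed: the force climbed to 21.6 N at 23.1 mm, which is the ledge height. I'll lift straight up, clear off and check.

```bash
python3 -m jog '[[[0,0,-0.005],0,1],[[0,0,-0.03],0,1],[[0,0,-0.04],0,1],[[0,0,-0.04],0,1],[[0,-0.03,-0.03],0,1]]'; python3 -m jog '[[[0,-0.04,0],0,1],[[0,-0.04,0],0,1],[[0,0,0],0,1],[[0,0,0],0,1],[[0,0,0],0,1]]'
python3 - <<'E'
from h import *
rep()
for n,(u0,u1,v0,v1) in {"top":(215,325,165,290),"scene":(230,355,165,270)}.items():
    im,d=get_image(n);p=camera_params(n);W=cloud(d,p)
    cv2.imwrite(f"pics/{n}_e.png",cv2.resize(im[v0:v1,u0:u1,::-1],None,fx=4.7,fy=4.7,interpolation=cv2.INTER_CUBIC))
    W0=cloud(np.load(n+"0.npz")['d'],p)
    for k,c in enumerate("abcd"):
        rk=np.linalg.matrix_power(np.array([[0,-1],[1,0]]),k)
        for nm,w in(("0",W0),("e",W)):
            J=(w[...,:2]-C)@R*1000@rk ; z=w[...,2]*1000
            o=[]
            for lo,hi in((80,90),(95,105),(105,112)):
                m=(J[...,0]>lo)&(J[...,0]<hi)&(abs(J[...,1]-42)<8); o.append(np.nanmedian(z[m]).round(1) if m.any() else None)
            m=(abs(J[...,0]-57)<8)&(abs(J[...,1]-57)<8)
            print(n,c,nm,'shim z',o,'corner z',np.nanmedian(z[m]).round(2))
E
```

```text
time_s: 12.95
tcp_pos: [0.4948, -0.0428, 0.1689]
tcp_rot: [[-0.508, 0.861, 0.008], [0.861, 0.508, 0.0], [-0.004, 0.007, -1.0]]
ft_force: [2.5, -1.6, 0.1]
opening: 0.0003
time_s: 13.37
tcp_pos: [0.4217, -0.0842, 0.1657]
tcp_rot: [[-0.505, 0.863, 0.002], [0.863, 0.505, 0.0], [-0.001, 0.002, -1.0]]
ft_force: [0.7, -0.3, 0.3]
opening: 0.0001
t 13.37 jig xyz mm [-213.   -41.5] 165.71 toolx yaw 120.33 F [ 0.74 -0.28  0.31] open 0.0001
top a 0 shim z [np.float64(32.1), np.float64(43.9), np.float64(49.2)] corner z 35.97
top a e shim z [np.float64(33.0), np.float64(44.6), np.float64(47.5)] corner z 36.6
top b 0 shim z [np.float64(33.0), np.float64(45.3), np.float64(48.4)] corner z 37.06
top b e shim z [np.float64(31.9), np.float64(45.9), np.float64(47.9)] corner z 36.78
top c 0 shim z [np.float64(31.7), np.float64(42.9), np.float64(46.4)] corner z 36.13
top c e shim z [np.float64(23.7), np.float64(23.8), np.float64(24.0)] corner z 35.94
top d 0 shim z [np.float64(31.1), np.float64(40.1), np.float64(46.3)] corner z 36.56
top d e shim z [np.float64(31.2), np.float64(40.5), np.float64(46.4)] corner z 36.26
scene a 0 shim z [np.float64(32.9), np.float64(23.1), np.float64(24.6)] corner z 35.72
scene a e shim z [np.float64(30.3), np.float64(23.1), np.float64(23.8)] corner z 35.38
scene b 0 shim z [np.float64(31.0), np.float64(40.5), np.float64(24.0)] corner z 36.47
scene b e shim z [np.float64(32.0), np.float64(42.7), np.float64(22.9)] corner z 36.29
scene c 0 shim z [np.float64(30.9), np.float64(41.7), np.float64(45.8)] corner z 36.18
scene c e shim z [np.float64(23.9), np.float64(23.9), np.float64(22.2)] corner z 37.04
scene d 0 shim z [np.float64(31.6), np.float64(38.8), np.float64(45.2)] corner z 35.66
scene d e shim z [np.float64(31.5), np.float64(38.6), np.float64(44.6)] corner z 35.66
```

View pics/top_e.png

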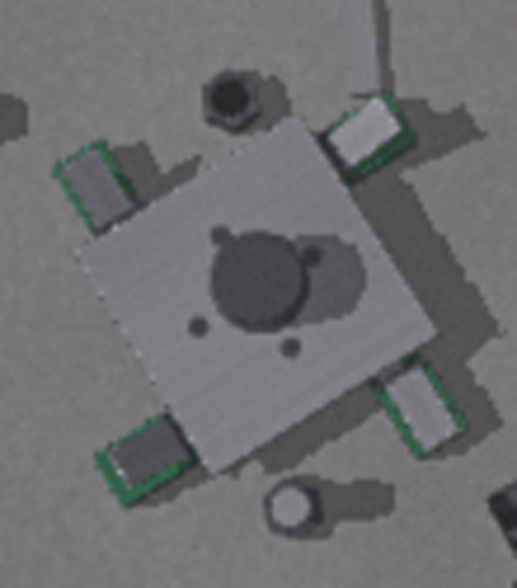

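View pics/scene_e.png

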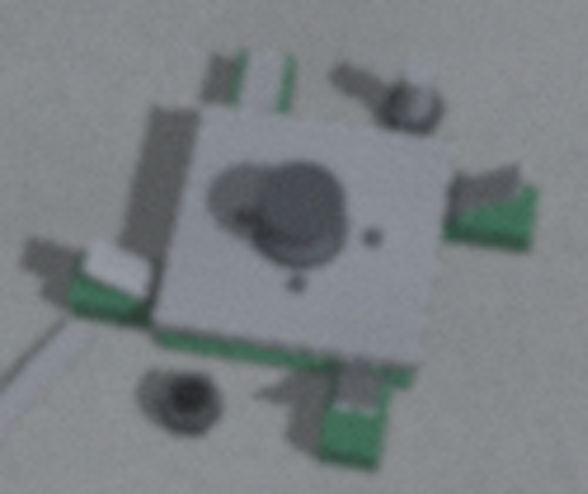

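Both views show shim c flat at about 24 mm along its whole length, at (425,405) in the top crop. The other three shims, the plate, and the platen, nut and bolt look unchanged, and the tool is clear. I'll hand it in.

```bash
python3 -c "from station import *; print(close_job())"
```

```text
the job is handed in; nothing more can be done
None
```

The rocking corner was c, and its shim tab now lies flat on its ledge. I handed the job in at about 13.5 s of the 54 s.

- **Finding the corner:** Corners a and b stayed firm at 12.8 N and 16.4 N. Corner c gave from about 2–3 N and was fully down at 32.1 mm. I did not press corner d, since only one corner rocks.
- **Pressing the shim:** Shim c went down to 23.1 mm, where the force climbed to 21.6 N against the ledge.
- **Last checks:** In the top-camera depth, shim c reads 23.7–24.0 mm along its length, against 23.6 mm when flat. Shims a, b and d still stand as at the start, within about 2 mm.
- **Plate level:** The plate corners read 35.4–37.0 mm across the two cameras, which is within depth noise of the level 36 mm.
- **Loose things:** The platen, nut and bolt look unmoved in the final crops. I did not re-image the bottle, tape, coupon and case, or most of the caliper, but the arm did not go near them on the way.
- **Disagreement:** The scene camera's outer readings on shims a and b (about 23–25 mm) do not match the top view. They were the same before the work, so they are probably the ledge seen past the raised tabs.
- **Not checked:** I did not press corner c again afterwards, because a push over 10 N there could lift its shim.

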